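# Lock the pulled-out leg of an upturned bed table

## Robot

A 6-joint arm with a two-finger parallel gripper is mounted at the origin on the work surface. World frame = base frame: x ahead of the robot, y to its left, z up, the work surface at z = 0. Lengths are in m, angles in rad, forces in N, time in s.
With the tool pointing down it reaches from about 0.35 to 0.85 m from the base axis. Payload 8.1 kg.
Tool frame: the origin (TCP) lies midway between the tips of the shut fingers; the grasp point (between the pads) lies 19 mm behind it; z points along the fingers, y is the line along which they close (so a half turn about z gives the same grasp; the last joint's range is limited). The gripper opens to 93 mm and grips with 3 to 60 N. Pads are 15 mm wide; open, the fingers measure 128 mm over their backs; the gripper's body (75 mm by 188 mm) begins 65 mm behind the grasp point.
Start: joints at [1.017, 0.13, 1.488, -0, 1.523, -0.085], TCP at [0.271, 0.535, 0.197] pointing down, gripper open.
Joint ranges: [-2.96, 2.96], [-0.89, 2.26], [0.02, 2.5], [-1.34, 4.48], [0, 2.73], [-2.66, 2.66]. Speed limits (rad/s): [2.39, 2.39, 2.79, 3.14, 3.14, 3.14].

## Interface

Orientations are given as a rotation vector (axis times angle).
In Python, from plant import read_state, read_camera, camera_model, close_job gives the robot as it stands. The module is installed in compiled form; this text tells all that it offers.
- The arm moves only by the tool carry_out, never from a script. Its argument "moves" is a list of rows, each an object of numbers: "jaw": the finger opening in m, from 0 to 0.093; "dx", "dy", "dz": the shift along the tool's x, y, z in m; "yaw": the turn about the tool's z in rad. In form: [{"jaw": .., "dx": .., "dy": .., "dz": .., "yaw": ..}, ...]. A call has 1 to 8 rows; each row shifts and turns the commanded pose from where the row before left it, along the tool's axes as they then stand; what a row does not reach is not made up. A row lasts 1/8 s, in which the tool goes at most 62.5 mm and 10.7 degrees, less where a joint would pass 70% of its speed; a pose out of reach is approached as far as the arm can. A call is refused whole if a number of a shift passes 0.0625 or a number of a turn 0.188, either way. A call with a gripper value outside its range is refused whole. The fingers move at their own pace and stop on an object; "grip_force" is the grip in N (left out, the last holds). Time passes only in rows, so rows that do not move let the fingers close. It gives the time, the measured TCP pose, the force, the opening and the grip force at its end, in the units of the state.
- read_state(): the state, without advancing time (a new reading comes with each control period).
- read_camera(name): name is "scene" or "top" or "wrist"; returns the picture (384x512x3 uint8, red, green, blue); there is no depth.
- camera_model(name): a dict with "camera_matrix" (3x3 intrinsics, pixels), "view" (4x4, takes a point from world to camera coordinates). Camera axes: x right, y up, looking along -z (the intrinsics and any distortion apply to the point x, -y, -z); pixel columns grow to the right and rows downward; lengths in m; the calibration is good to about 2 mm. A picture is of the moment at which its call begins: read the wrist's pose just before it. camera_model takes no time and is no camera call; for the wrist camera it gives the pose at the moment of the call.
- close_job(): hands the job in; it is judged then, once.
The state is a dict: "t": time; "q": joint angles; "dq": joint speeds; "joint_torque": joint torques, N m; "tool_pos": TCP position; "orientation": TCP orientation; "force": force on the tool from outside, world axes, zero at the start; "wrist_torque": the same for the moment, N m; "opening": finger opening in m; "gripper_force": force on a finger pad.
Only numpy, scipy, OpenCV 4.12 (cv2) and the standard library are available. Lean on these libraries where they do the work, as an engineer would, in place of code of your own. Each camera call takes 0.05 s, during which the arm holds its last target. There are 200 camera calls.

## Task

The folding bed table lies face down with its legs folded flat, and one leg extension has been pulled out so far that its spring button stands free in front of the sleeve. Press that button in flush and slide it under the sleeve's rim, then push the leg in until the button pops up through the first hole, as on the other three legs, and leave it locked there. Work gently, the thin tubes bend if anything on the table is pushed or squeezed with more than about 25 N, and leave the phone, the clock radio and the mug where they are.

Things in the scene. Friction and masses are not known exactly. Their poses are not given: they have to be found in the camera images.
- bed_table: Folding bed table lying face down, does not shift: white panel 360 x 600 x 16 mm, grey underside up. Origin: centre of its lower face; x across, y along it, z up. Four square telescoping legs lie flat on it along y, two hinged at the -y end (x = -75, +75 mm), two at the +y end (x = -150, +150). The leg to set is the x = -75 one, its foot towards +y; the others sit locked in their first holes.
- leg_ext (a joint): How far the pulled-out inner tube is pushed in (m), growing towards the table's -y. Button centre 28 mm in front of the mouth at 0 (starts at -0.010 to 0.008), at the mouth at 0.028, under the first hole at 0.063. Slides with about 2.5 N, up to 9 N with the button under the wall; cannot twist, stays where left. In the hole the button locks it both ways, with about 0.8 mm of play.
- button (a joint): How far the button is pressed into the tube (m): 0 out (8 mm proud of the tube), 0.008 flush. The spring takes 2.5 N when out, rising evenly to 10 N flush. Its straight sides (lowest 7 mm) catch square on the rim, so it goes under only when pressed about 7 mm or more, and then stays down. In a hole it springs back to 0, standing 5.5 mm above the sleeve.
- button_top (a point): Crown of the spring button of the leg to set: an upright steel pin 10 mm across with a slightly domed head, standing up from the inner tube, 61.5 mm above the table's origin when out. The tube is steel, 25 x 25 mm, its top 53.5 mm above the table's origin. Moves with button and leg. Axes as the table's.
- sleeve_mouth (a point): Middle of the top outer edge of this leg's sleeve mouth, 56 mm above the table's origin; wall 2 mm, tube play 0.5 mm. Aluminium sleeve 30 x 30 mm, 165 mm long. Axes as the table's: +y points out of the sleeve. The folded leg rests on a soft pad: pressed down at the button it swings down on its hinge, some 4 mm at 10 N and 6 mm at most, and comes back. Nothing stands within 25 mm to either side.
- first_hole (a point): Centre of the first of the three 11.5 mm holes in the sleeve's top face, 35 mm behind the mouth (the next are 28 mm further on). Axes as the table's.
- foot_end (a point): Middle of the flat outer end of the black rubber foot (30 x 30 mm) of the leg to set, facing the table's +y, 41 mm above the table's origin (25 mm above the panel), 145 mm from the button's centre. The panel is clear for 60 mm beyond it.
- phone: Phone 72 x 148 x 9 mm lying on the upturned panel, to be left alone. Origin: centre of its underside; y along its length.
- clock_radio: White clock radio 130 x 190 x 62 mm, to be left alone. Origin: centre of its underside.
- mug: White mug 80 mm across, 95 mm high, handle at its +y, to be left alone. Origin: centre of its underside.

How it is judged:
On the way:
1. the button is pressed in and tucked under the sleeve's rim (pressed more than 6 mm, its centre inside the mouth) (value of joint button above 0.006 m and value of joint leg_ext above 0.028 m), for 0.1 s.
At the end, for the whole second after the job is handed in: The leg's button stands up through the first hole (pressed in less than 2 mm, the leg within 2.5 mm of the hole's centre) and the leg is at rest (value of joint leg_ext between 0.0605 and 0.0655 m and value of joint button below 0.002 m and velocity of joint leg_ext between -0.005 and 0.005 m/s); the robot touches nothing.
It fails at once if the robot pushes or squeezes any part of the bed table with more than 25 N (contact force between any of the fingers, the arm and bed_table above 25 N).
It fails at once if the phone, the clock radio or the mug is moved by more than 20 mm (distance of any of phone, clock_radio, mug from where it was at the start of the episode above 0.02 m).
It also fails if it takes over 51 s, if anything falls off the work surface, if the arm or the gripper's body presses on something with over 40 N, if the wrist force passes 120 N, or if a joint passes its speed limit or range.

## Working session

There is one attempt and no reset: what is moved stays moved. The work goes in short steps, Python scripts to look and compute and a tool call to move; the robot and the scene stay as the last step left them, time stands still between calls to the robot, and variables do not carry over. Pictures are saved under pics/ and viewed, at most 10 in all, crops included, and the job is handed in when it is done.

Besides the shell and the picture viewer there is one more tool, called after "Emit:" as a command line: name --argument value ..., lists and objects as JSON in quotes. carry_out: Moves the arm, as the interface text tells. Its arguments: {"type":"object","properties":{"moves":{"type":"array","items":{"type":"object","properties":{"jaw":{"type":"number"},"dx":{"type":"number"},"dy":{"type":"number"},"dz":{"type":"number"},"yaw":{"type":"number"}}}},"grip_force":{"type":"number"}},"required":["moves"]}

```bash
mkdir -p pics; cat > h.py <<'E'
import numpy as np, cv2
from plant import *
def ray(cm,u,v):
    K=np.array(cm["camera_matrix"]);V=np.array(cm["view"])
    d=np.linalg.inv(K)@[u,v,1]; d=np.array([d[0],-d[1],-d[2]])
    R=V[:3,:3]; return -R.T@V[:3,3], R.T@d
def atz(cm,u,v,z):
    o,d=ray(cm,u,v); return o+d*(z-o[2])/d[2]
def proj(cm,p):
    K=np.array(cm["camera_matrix"]);V=np.array(cm["view"])
    c=V[:3,:3]@p+V[:3,3]; q=K@[c[0],-c[1],-c[2]]; return q[:2]/q[2]
E
python3 - <<'E'
from h import *
ims=[read_camera(n) for n in("top","wrist","scene")]
cv2.imwrite("pics/a.png",cv2.resize(ims[0],(800,600),interpolation=cv2.INTER_CUBIC)[:,:,::-1])
cv2.imwrite("pics/b.png",np.hstack([cv2.resize(i,(400,300)) for i in ims[1:]])[:,:,::-1])
s=read_state();print(s)
for n in("top","wrist"):print(camera_model(n))
E
```

```text
{'t': 0.15, 'q': array([ 1.01659956e+00,  1.31025090e-01,  1.48901528e+00,  2.59996147e-05,
        1.52300887e+00, -8.53969473e-02]), 'dq': array([ 0.00021001, -0.00094899, -0.00309386, -0.00030426, -0.00055922,
       -0.00065464]), 'joint_torque': array([ 6.56278298e-04, -5.60458302e+01, -4.92346358e+01,  7.68541452e-02,
        3.02201801e-02, -1.02056854e-04]), 'tool_pos': array([0.27081041, 0.53488115, 0.19621371]), 'orientation': array([-7.29553927e-01, -3.05521178e+00,  2.15884325e-03]), 'force': array([-0.048564  , -0.53564319, -0.20122145]), 'wrist_torque': array([ 0.00092194,  0.01625489, -0.00778404]), 'gripper_force': 0.0, 'opening': 0.09286340924072382}
{'camera_matrix': array([[449.45115141,   0.        , 259.96989105],
       [  0.        , 449.45115141, 197.0171452 ],
       [  0.        ,   0.        ,   1.        ]]), 'view': array([[-0.09966401, -0.99501029, -0.00464928,  0.03028309],
       [ 0.97050474, -0.09823815,  0.22015863, -0.56162333],
       [-0.21951684,  0.01742974,  0.975453  , -1.43325245],
       [ 0.        ,  0.        ,  0.        ,  1.        ]])}
{'camera_matrix': array([[313.84203869,   0.        , 257.10822906],
       [  0.        , 313.84203869, 196.39373616],
       [  0.        ,   0.        ,   1.        ]]), 'view': array([[ 0.45203736,  0.89199819, -0.00120192, -0.59932557],
       [-0.8603952 ,  0.43566565, -0.26441548,  0.03022309],
       [-0.2353345 ,  0.1205598 ,  0.96440811, -0.39102105],
       [ 0.        ,  0.        ,  0.        ,  1.        ]])}
```

View pics/a.png

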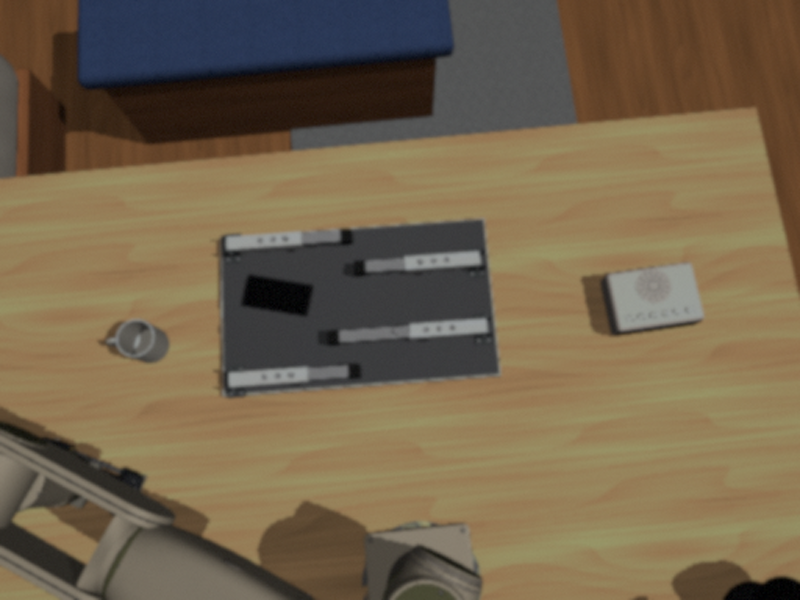

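View pics/b.png

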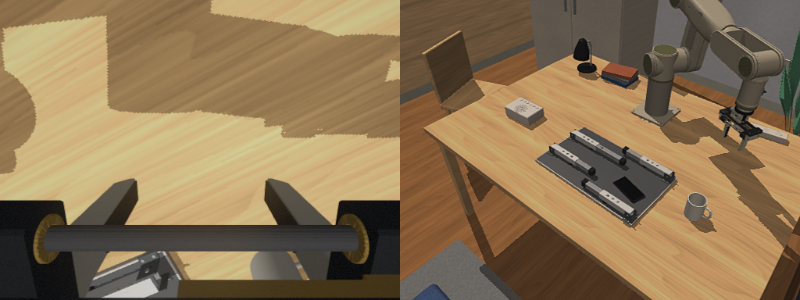

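The top view (800x600) shows the target leg: foot at about (325,338), button about (393,331), mouth about (410,331), hinge end about (488,326). The phone is at (277,295), the mug at (138,340), and the panel corners are at (220,236), (485,220), (498,375) and (224,394). The wrist view doesn't reach the leg yet.

```bash
python3 - <<'E'
from h import *
cm=camera_model("top")
f=lambda u,v,z:atz(cm,(u+.5)/1.5625-.5,(v+.5)/1.5625-.5,z)
C=[f(*c,.016) for c in((220,236),(485,220),(498,375),(224,394))]
for c in C: print(c.round(3))
c=sum(C)/4; y=(C[0]+C[3]-C[1]-C[2])[:2]; y/=np.linalg.norm(y); x=np.array([y[1],-y[0]])
print("centre",c,"yaxis",y,"sizes",[np.linalg.norm(C[i]-C[(i+1)%4]) for i in range(4)])
for n,p in dict(foot=(320,338,.056),mouth=(410,331,.056),but=(393,331,.061),hinge=(488,326,.056)).items():
    w=f(*p);print(n,w.round(3),"table",[(w-c)[:2]@x,(w-c)[:2]@y])
im=read_camera("top")[180:240,190:340]
cv2.imwrite("pics/c.png",cv2.resize(im,(800,320),interpolation=cv2.INTER_CUBIC)[:,:,::-1])
E
```

```text
[0.78  0.375 0.016]
[ 0.758 -0.224  0.016]
[ 0.406 -0.208  0.016]
[0.424 0.381 0.016]
centre [0.59199471 0.0807859  0.016     ] yaxis [0.03451911 0.99940404] sizes [np.float64(0.5988907849946238), np.float64(0.35226142319525594), np.float64(0.5890611441464072), np.float64(0.3564026248359864)]
foot [0.517 0.163 0.056] table [np.float64(-0.07761210369818441), np.float64(0.0792834358942832)]
mouth [ 0.513 -0.029  0.056] table [np.float64(-0.07516317436377347), np.float64(-0.11216413263904836)]
but [0.516 0.007 0.061] table [np.float64(-0.07373876137520866), np.float64(-0.07618666606222375)]
hinge [ 0.507 -0.195  0.056] table [np.float64(-0.07533824733679965), np.float64(-0.2783800740708445)]
```

Emit:
carry_out --moves '[{"jaw": 0, "yaw": 0.18}, {"jaw": 0, "yaw": 0.18}, {"jaw": 0, "yaw": 0.18}, {"jaw": 0, "yaw": 0.18}, {"jaw": 0, "yaw": 0.18}, {"jaw": 0, "yaw": 0.17}]'

```text
invalid input at $.moves[0]: expected keys jaw, dx, dy, dz, yaw
```

View pics/c.png

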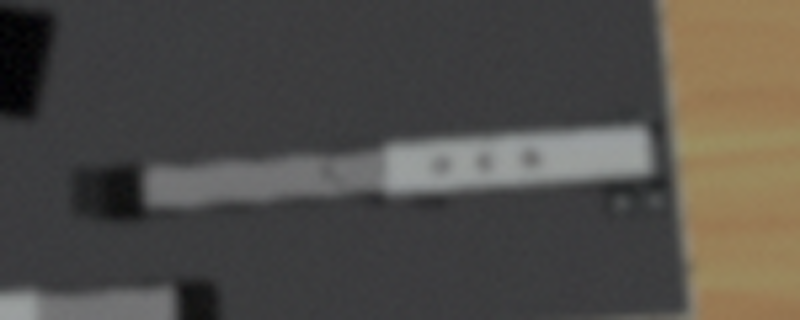

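Emit:
carry_out --moves '[{"jaw": 0, "dx": 0, "dy": 0, "dz": 0, "yaw": 0.18}, {"jaw": 0, "dx": 0, "dy": 0, "dz": 0, "yaw": 0.18}, {"jaw": 0, "dx": 0, "dy": 0, "dz": 0, "yaw": 0.18}, {"jaw": 0, "dx": 0, "dy": 0, "dz": 0, "yaw": 0.18}, {"jaw": 0, "dx": 0, "dy": 0, "dz": 0, "yaw": 0.18}, {"jaw": 0, "dx": 0, "dy": 0, "dz": 0, "yaw": 0.18}, {"jaw": 0, "dx": 0, "dy": 0, "dz": 0, "yaw": 0.056}]' --grip_force 20

```text
t: 1.08
tool_pos: [0.271, 0.5351, 0.1967]
orientation: [2.263, 2.179, -0.001]
force: [0.6, 0.5, -0.2]
opening: 0.0278
gripper_force: 0.0
```

Emit:
carry_out --moves '[{"jaw": 0, "dx": -0.05, "dy": 0.025, "dz": 0, "yaw": 0}, {"jaw": 0, "dx": -0.05, "dy": 0.025, "dz": 0, "yaw": 0}, {"jaw": 0, "dx": -0.05, "dy": 0.025, "dz": 0, "yaw": 0}, {"jaw": 0, "dx": -0.05, "dy": 0.025, "dz": 0, "yaw": 0}, {"jaw": 0, "dx": -0.05, "dy": 0.025, "dz": 0, "yaw": 0}, {"jaw": 0, "dx": -0.05, "dy": 0.025, "dz": 0, "yaw": 0}, {"jaw": 0, "dx": -0.05, "dy": 0.025, "dz": 0, "yaw": 0}, {"jaw": 0, "dx": -0.05, "dy": 0.025, "dz": 0, "yaw": 0}]'

```text
t: 2.08
tool_pos: [0.4578, 0.127, 0.1971]
orientation: [2.259, 2.183, 0.001]
force: [0.6, 0.4, 0.4]
opening: 0.0006
gripper_force: 0.0
```

Emit:
carry_out --moves '[{"jaw": 0, "dx": -0.047, "dy": 0.016, "dz": 0.0, "yaw": 0}, {"jaw": 0, "dx": -0.047, "dy": 0.016, "dz": 0.02, "yaw": 0}, {"jaw": 0, "dx": -0.047, "dy": 0.016, "dz": 0.025, "yaw": 0}, {"jaw": 0, "dx": -0.045, "dy": 0.015, "dz": 0.02, "yaw": 0}, {"jaw": 0, "dx": 0, "dy": 0, "dz": 0, "yaw": 0}, {"jaw": 0, "dx": 0, "dy": 0, "dz": 0, "yaw": 0}]'

```text
t: 2.82
tool_pos: [0.5138, -0.0591, 0.1321]
orientation: [-2.259, -2.182, -0.0]
force: [-0.2, 0.3, 0.4]
opening: 0.0005
gripper_force: 0.0
```

```bash
python3 - <<'E'
from h import *
cm=camera_model("wrist");im=read_camera("wrist");s=read_state();print(s["t"],s["tool_pos"],s["orientation"],s["force"],s["q"][5])
np.save("cm1.npy",cm,allow_pickle=True)
cv2.imwrite("pics/d.png",cv2.resize(im,(800,600),interpolation=cv2.INTER_CUBIC)[:,:,::-1])
y=np.array([.0345,.9994,0]);t=s["tool_pos"]
print(proj(cm,t)*1.5625, [proj(cm,np.array(p))*1.5625 for p in((.513,-.029,.056),(.515,.006,.0615))])
E
```

```text
2.875 [ 0.51410157 -0.05861103  0.13250542] [2.25841686e+00 2.18370202e+00 8.37001571e-04] [ 0.3803626   1.13812374 -0.03830103] -0.17936248627871684
[403.96062898 358.17384597] [array([399.56014833, 255.79291472]), array([400.935904  , 189.82917484])]
```

View pics/d.png

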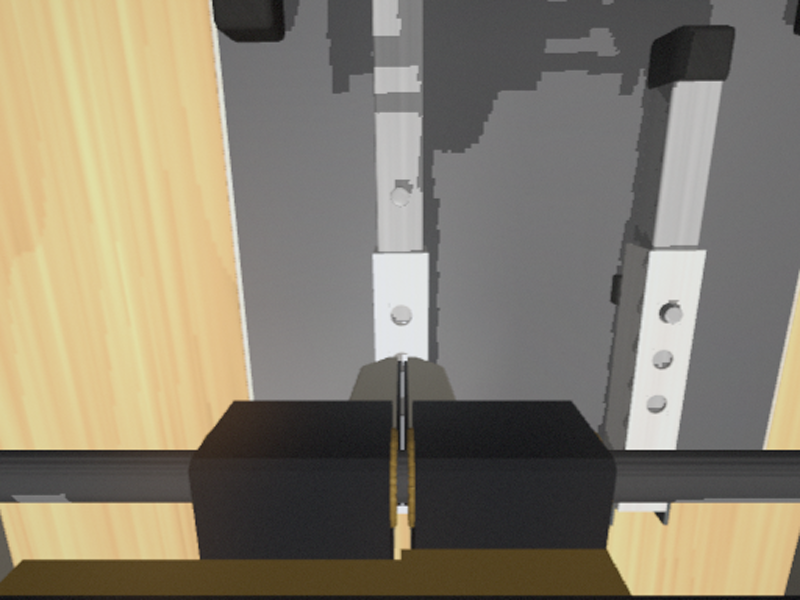

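The wrist view shows the button at (400,196), the mouth edge at (400,253), the first hole at (401,315), and the lower visible edge of the finger tips at about (403,357).

```bash
python3 - <<'E'
from h import *
cm=np.load("cm1.npy",allow_pickle=True).item()
f=lambda u,v,z:atz(cm,(u+.5)/1.5625-.5,(v+.5)/1.5625-.5,z)
for p in((400,196,.0605),(400,253,.056),(401,315,.056)):print(f(*p).round(4))
t=np.array([.5138,-.0588,.1323]);x=np.array([.0345,.9994,0])
for a in(-.0075,0,.0075):print(a,proj(cm,t+a*x)*1.5625)
im=cv2.imread("pics/d.png")[300:420,310:490]
im=cv2.convertScaleAbs(im,alpha=1.6,beta=20)
cv2.imwrite("pics/e.png",cv2.resize(im,None,fx=4,fy=4))
E
```

```text
[0.5143 0.003  0.0605]
[ 0.5131 -0.0273  0.056 ]
[ 0.5124 -0.0623  0.056 ]
-0.0075 [403.23170267 375.45351031]
0 [403.23756895 358.44713097]
0.0075 [403.24355218 341.10171484]
```

View pics/e.png

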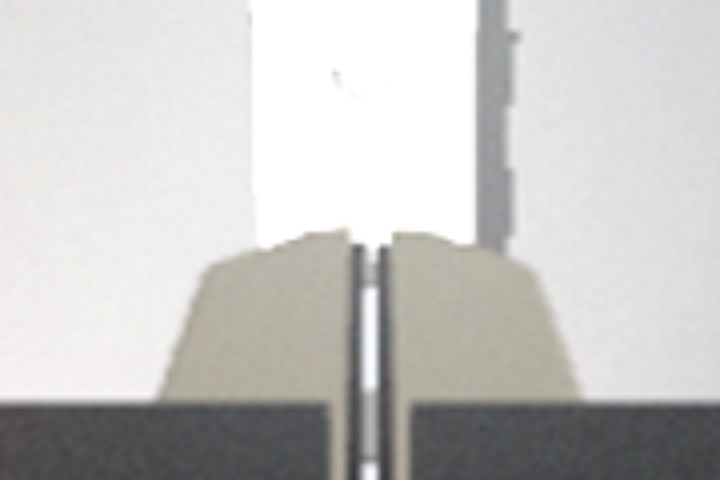

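The crop shows the two finger tips ending at row 357, with a narrow slit between them. The tip's front face lies close to the TCP. The button is at about (0.514, 0.003) and the mouth at y ≈ -0.027.

Emit:
carry_out --moves '[{"jaw": 0, "dx": 0.033, "dy": -0.001, "dz": 0, "yaw": 0}, {"jaw": 0, "dx": 0.032, "dy": -0.001, "dz": 0.02, "yaw": 0}, {"jaw": 0, "dx": 0, "dy": 0, "dz": 0.02, "yaw": 0}, {"jaw": 0, "dx": 0, "dy": 0, "dz": 0.018, "yaw": 0}, {"jaw": 0, "dx": 0, "dy": 0, "dz": 0, "yaw": 0}, {"jaw": 0, "dx": 0, "dy": 0, "dz": 0, "yaw": 0}]'

```text
t: 3.62
tool_pos: [0.5147, 0.0056, 0.0748]
orientation: [2.259, 2.183, 0.001]
force: [0.5, 0.6, 0.2]
opening: 0.0003
gripper_force: 0.0
```

```bash
python3 - <<'E'
from h import *
cm=camera_model("wrist");im=read_camera("wrist");s=read_state();print(s["t"],s["tool_pos"],s["force"])
c=cv2.resize(im,None,fx=1.5625,fy=1.5625,interpolation=cv2.INTER_CUBIC)[:,:,::-1]
c=cv2.resize(c[250:450,270:530],None,fx=3,fy=3);cv2.imwrite("pics/f.png",cv2.convertScaleAbs(c,alpha=1.2,beta=20))
t=s["tool_pos"];x=np.array([.0345,.9994,0])
for p in [t-.0075*x,t,t+.0075*x,np.array([.5143,.003,.0615]),np.array([.5143,.003,.0535])]:print((proj(cm,p)*1.5625-[270,250])*3)
E
```

```text
3.675 [0.51497969 0.00549326 0.07510921] [ 0.34004889 -0.17151726  0.79977248]
[401.99883682 379.01786864]
[402.07277716 328.06366676]
[402.14819388 276.09204514]
[397.48384199 309.88586041]
[397.36138568 291.03926121]
```

View pics/f.png

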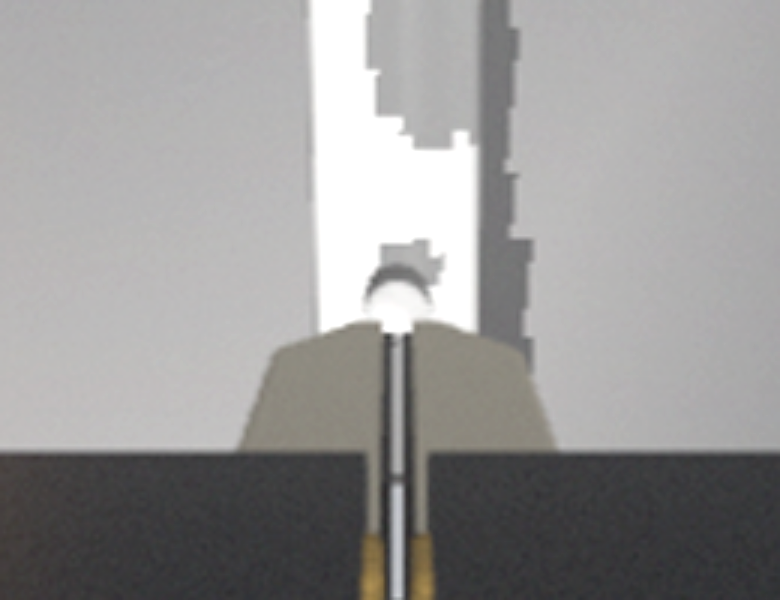

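The button is centred under the slit at (398,305) in the crop, and the tip edge is just above it. Pressing now.

Emit:
carry_out --moves '[{"jaw": 0, "dx": -0.0015, "dy": 0, "dz": 0.007, "yaw": 0}, {"jaw": 0, "dx": 0, "dy": 0, "dz": 0.005, "yaw": 0}, {"jaw": 0, "dx": 0, "dy": 0, "dz": 0.003, "yaw": 0}, {"jaw": 0, "dx": 0, "dy": 0, "dz": 0.003, "yaw": 0}, {"jaw": 0, "dx": 0, "dy": 0, "dz": 0, "yaw": 0}, {"jaw": 0, "dx": 0, "dy": 0, "dz": 0, "yaw": 0}]'

```text
t: 4.42
tool_pos: [0.5143, 0.0042, 0.0562]
orientation: [2.259, 2.183, 0.0]
force: [1.2, -0.3, -0.1]
opening: 0.0005
gripper_force: 0.0
```

```bash
python3 - <<'E'
from h import *
im=read_camera("wrist");s=read_state();print(s["t"],s["tool_pos"],s["force"],s["wrist_torque"])
c=cv2.resize(im,None,fx=1.5625,fy=1.5625,interpolation=cv2.INTER_CUBIC)[:,:,::-1]
c=cv2.resize(c[250:450,270:530],None,fx=3,fy=3);cv2.imwrite("pics/g.png",cv2.convertScaleAbs(c,alpha=.9,beta=0))
E
```

```text
4.475 [0.51427742 0.00420945 0.05618837] [-0.44732819  0.07777871  0.11373898] [-0.03332699  0.12703368 -0.07243158]
```

View pics/g.png

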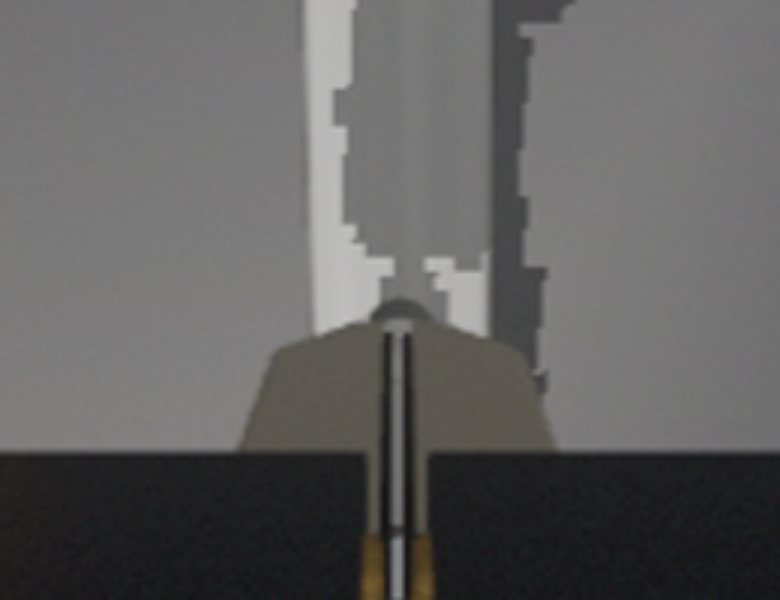

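The tip still covers the back of the button, whose front edge shows at (400,300), and there is no force yet. So there's no contact, and I'll continue down in small steps.

Emit:
carry_out --moves '[{"jaw": 0, "dx": 0, "dy": 0, "dz": 0.0015, "yaw": 0}, {"jaw": 0, "dx": 0, "dy": 0, "dz": 0.0015, "yaw": 0}, {"jaw": 0, "dx": 0, "dy": 0, "dz": 0, "yaw": 0}]'

```text
t: 4.85
tool_pos: [0.514, 0.0043, 0.0528]
orientation: [-2.259, -2.183, 0.0]
force: [-0.4, 0.3, 0.4]
opening: 0.0007
gripper_force: 0.0
```

Emit:
carry_out --moves '[{"jaw": 0, "dx": 0, "dy": 0, "dz": 0.0015, "yaw": 0}, {"jaw": 0, "dx": 0, "dy": 0, "dz": 0.0015, "yaw": 0}, {"jaw": 0, "dx": 0, "dy": 0, "dz": 0, "yaw": 0}]'

```text
t: 5.22
tool_pos: [0.514, 0.0042, 0.0498]
orientation: [-2.259, -2.183, 0.0]
force: [0.7, 0.6, -0.5]
opening: 0.0006
gripper_force: 0.0
```

```bash
python3 - <<'E'
from h import *
cm=camera_model("wrist");im=read_camera("wrist");s=read_state();print(s["t"],s["tool_pos"],s["force"],s["wrist_torque"],s["joint_torque"])
K=np.array(cm["view"]);print(-K[:3,:3].T@K[:3,3])
sc=read_camera("scene");p=proj(camera_model("scene"),s["tool_pos"]);print(p)
u,v=p.astype(int)
a=cv2.resize(sc[v-50:v+30,u-50:u+50],(600,480),interpolation=cv2.INTER_CUBIC)
cv2.imwrite("pics/h.png",a[:,:,::-1])
E
```

```text
5.275 [0.51407774 0.00420668 0.04993682] [-0.26300213  0.38279451 -0.78415683] [-0.04101062  0.09938341 -0.00672114] [-6.54213000e-05 -4.61352611e+01 -4.49622452e+01  7.28604058e-02
  1.11578935e-02 -2.66484443e-05]
[0.51596471 0.07787093 0.23796668]
[259.19484471 189.09548733]
```

View pics/h.png

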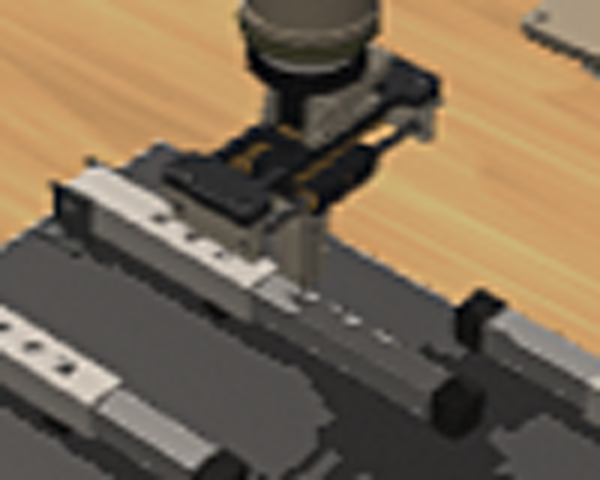

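The scene crop shows the finger tip ending at about (305,287), some 13 px above the projected TCP at (301,300). So the tips end about 10-14 mm above the TCP, and the tip has not touched yet. I'll shift slightly towards +y and go on down until contact.

Emit:
carry_out --moves '[{"jaw": 0, "dx": 0.003, "dy": 0, "dz": 0, "yaw": 0}, {"jaw": 0, "dx": 0, "dy": 0, "dz": 0.0015, "yaw": 0}, {"jaw": 0, "dx": 0, "dy": 0, "dz": 0.0015, "yaw": 0}, {"jaw": 0, "dx": 0, "dy": 0, "dz": 0, "yaw": 0}]'

```text
t: 5.82
tool_pos: [0.5141, 0.0072, 0.0468]
orientation: [-2.259, -2.183, 0.0]
force: [-0.6, 1.0, -0.7]
opening: 0.0006
gripper_force: 0.0
```

Emit:
carry_out --moves '[{"jaw": 0, "dx": 0, "dy": 0, "dz": 0.001, "yaw": 0}, {"jaw": 0, "dx": 0, "dy": 0, "dz": 0.001, "yaw": 0}, {"jaw": 0, "dx": 0, "dy": 0, "dz": 0, "yaw": 0}]'

```text
t: 6.2
tool_pos: [0.5141, 0.0072, 0.0449]
orientation: [-2.259, -2.183, 0.0]
force: [-0.0, -0.2, 0.8]
opening: 0.0003
gripper_force: 0.0
```

Emit:
carry_out --moves '[{"jaw": 0, "dx": 0, "dy": 0, "dz": 0.001, "yaw": 0}, {"jaw": 0, "dx": 0, "dy": 0, "dz": 0.001, "yaw": 0}, {"jaw": 0, "dx": 0, "dy": 0, "dz": 0, "yaw": 0}]'

```text
t: 6.58
tool_pos: [0.5142, 0.0072, 0.0429]
orientation: [-2.259, -2.183, 0.0]
force: [0.2, 0.2, 0.1]
opening: 0.0009
gripper_force: 0.0
```

```bash
python3 - <<'E'
from h import *
cm=camera_model("wrist");im=read_camera("wrist");sc=read_camera("scene");s=read_state();print(s["t"],s["tool_pos"],s["force"],s["wrist_torque"])
a=cv2.resize(im[150:250,190:320],(520,400),interpolation=cv2.INTER_CUBIC)
p=proj(camera_model("scene"),s["tool_pos"]);u,v=p.astype(int);print(p)
b=cv2.resize(sc[v-25:v+25,u-17:u+18],(280,400),interpolation=cv2.INTER_CUBIC)
cv2.imwrite("pics/i.png",cv2.convertScaleAbs(np.hstack([a,b])[:,:,::-1],alpha=1.3))
x=np.array([.0345,.9994,0]);t=s["tool_pos"]
for q in [t,np.array([.5143,.003,.0615]),np.array([.5143,.008,.0535]),np.array([.5143,.008,.0615])]:print((proj(cm,q)-[190,150])*4)
E
```

```text
6.675 [0.51422769 0.00720101 0.04299382] [-0.33818827 -0.72729713 -0.0507027 ] [-0.07717379  0.106711    0.03816913]
[259.72225706 190.77707818]
[272.95293596 318.87471847]
[274.7897192  391.96176625]
[273.46801215 339.33393251]
[273.65969197 360.3559796 ]
```

View pics/i.png

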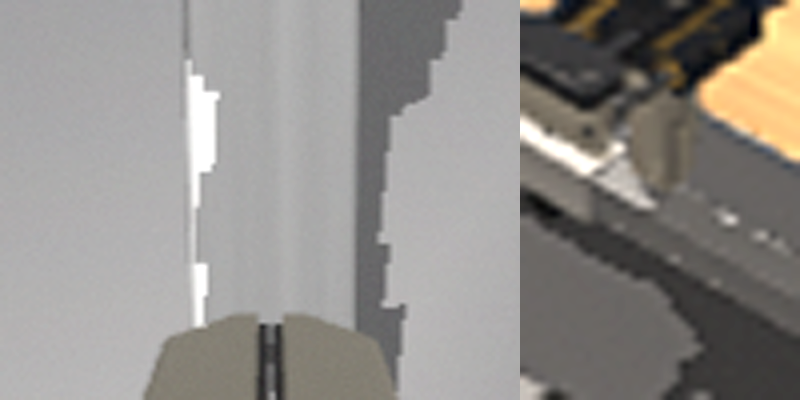

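The left part shows the tip edge at row 315, hiding the button. The right part shows the finger tip at about (660,190), still not pressing. Going further down in small steps.

Emit:
carry_out --moves '[{"jaw": 0, "dx": 0, "dy": 0, "dz": 0.001, "yaw": 0}, {"jaw": 0, "dx": 0, "dy": 0, "dz": 0.001, "yaw": 0}, {"jaw": 0, "dx": 0, "dy": 0, "dz": 0, "yaw": 0}]'

```text
t: 7.05
tool_pos: [0.5141, 0.0072, 0.0409]
orientation: [-2.259, -2.183, 0.0]
force: [-0.8, -0.0, -0.6]
opening: 0.0003
gripper_force: 0.0
```

Emit:
carry_out --moves '[{"jaw": 0, "dx": 0, "dy": 0, "dz": 0.001, "yaw": 0}, {"jaw": 0, "dx": 0, "dy": 0, "dz": 0.001, "yaw": 0}, {"jaw": 0, "dx": 0, "dy": 0, "dz": 0, "yaw": 0}]'

```text
t: 7.42
tool_pos: [0.5144, 0.0072, 0.0392]
orientation: [2.259, 2.183, 0.0]
force: [-0.5, 0.5, 1.9]
opening: 0.0004
gripper_force: 0.9
```

Emit:
carry_out --moves '[{"jaw": 0, "dx": 0, "dy": 0, "dz": 0.001, "yaw": 0}, {"jaw": 0, "dx": 0, "dy": 0, "dz": 0.001, "yaw": 0}, {"jaw": 0, "dx": 0, "dy": 0, "dz": 0, "yaw": 0}]'

```text
t: 7.8
tool_pos: [0.5144, 0.0073, 0.0371]
orientation: [2.259, 2.183, 0.0]
force: [-1.7, 0.5, 3.1]
opening: 0.0004
gripper_force: 1.7
```

Emit:
carry_out --moves '[{"jaw": 0, "dx": 0, "dy": 0, "dz": 0.001, "yaw": 0}, {"jaw": 0, "dx": 0, "dy": 0, "dz": 0.001, "yaw": 0}, {"jaw": 0, "dx": 0, "dy": 0, "dz": 0, "yaw": 0}]'

```text
t: 8.18
tool_pos: [0.5144, 0.0073, 0.0351]
orientation: [2.259, 2.183, 0.0]
force: [0.0, 1.6, 5.3]
opening: 0.0
gripper_force: 2.4
```

Emit:
carry_out --moves '[{"jaw": 0, "dx": 0, "dy": 0, "dz": 0.0015, "yaw": 0}, {"jaw": 0, "dx": 0, "dy": 0, "dz": 0.0015, "yaw": 0}, {"jaw": 0, "dx": 0, "dy": 0, "dz": 0.0015, "yaw": 0}, {"jaw": 0, "dx": 0, "dy": 0, "dz": 0, "yaw": 0}]'

```text
t: 8.68
tool_pos: [0.5145, 0.0073, 0.0309]
orientation: [2.259, 2.183, 0.001]
force: [-2.4, 2.1, 8.4]
opening: 0.0002
gripper_force: 3.7
```

Emit:
carry_out --moves '[{"jaw": 0, "dx": 0, "dy": 0, "dz": 0.001, "yaw": 0}, {"jaw": 0, "dx": 0, "dy": 0, "dz": 0.001, "yaw": 0}, {"jaw": 0, "dx": 0, "dy": 0, "dz": 0.0005, "yaw": 0}, {"jaw": 0, "dx": 0, "dy": 0, "dz": 0, "yaw": 0}]'

```text
t: 9.18
tool_pos: [0.5145, 0.0073, 0.0286]
orientation: [2.259, 2.183, 0.001]
force: [-2.0, 3.0, 9.5]
opening: 0.0004
gripper_force: 4.5
```

Emit:
carry_out --moves '[{"jaw": 0, "dx": 0, "dy": 0, "dz": 0.001, "yaw": 0}, {"jaw": 0, "dx": 0, "dy": 0, "dz": 0.0005, "yaw": 0}, {"jaw": 0, "dx": 0, "dy": 0, "dz": 0, "yaw": 0}]'

```text
t: 9.55
tool_pos: [0.5146, 0.0074, 0.0274]
orientation: [2.259, 2.183, 0.001]
force: [-3.8, 1.3, 11.4]
opening: 0.0
gripper_force: 5.6
```

Emit:
carry_out --moves '[{"jaw": 0, "dx": -0.002, "dy": 0, "dz": 0, "yaw": 0}, {"jaw": 0, "dx": -0.002, "dy": 0, "dz": 0, "yaw": 0}, {"jaw": 0, "dx": 0, "dy": 0, "dz": 0, "yaw": 0}]'

```text
t: 9.93
tool_pos: [0.5145, 0.0033, 0.0274]
orientation: [2.259, 2.183, 0.001]
force: [-3.2, 1.8, 11.3]
opening: 0.0005
gripper_force: 5.8
```

Emit:
carry_out --moves '[{"jaw": 0, "dx": -0.003, "dy": 0, "dz": 0, "yaw": 0}, {"jaw": 0, "dx": -0.003, "dy": 0, "dz": 0, "yaw": 0}, {"jaw": 0, "dx": -0.003, "dy": 0, "dz": 0, "yaw": 0}, {"jaw": 0, "dx": -0.003, "dy": 0, "dz": 0, "yaw": 0}, {"jaw": 0, "dx": 0, "dy": 0, "dz": 0, "yaw": 0}]'

```text
t: 10.55
tool_pos: [0.5142, -0.0089, 0.0276]
orientation: [2.259, 2.183, 0.001]
force: [-4.8, 1.7, 11.9]
opening: 0.0007
gripper_force: 6.4
```

Emit:
carry_out --moves '[{"jaw": 0, "dx": 0, "dy": 0, "dz": -0.015, "yaw": 0}, {"jaw": 0, "dx": 0.0035, "dy": 0.0007, "dz": 0, "yaw": 0}, {"jaw": 0, "dx": 0, "dy": 0, "dz": 0.003, "yaw": 0}, {"jaw": 0, "dx": 0, "dy": 0, "dz": 0.003, "yaw": 0}, {"jaw": 0, "dx": 0, "dy": 0, "dz": 0.003, "yaw": 0}, {"jaw": 0, "dx": 0, "dy": 0, "dz": 0, "yaw": 0}]'

```text
t: 11.3
tool_pos: [0.5148, -0.005, 0.0324]
orientation: [-2.259, -2.183, -0.001]
force: [-0.4, 3.1, 7.2]
opening: 0.0006
gripper_force: 3.4
```

Emit:
carry_out --moves '[{"jaw": 0, "dx": 0, "dy": 0, "dz": 0.002, "yaw": 0}, {"jaw": 0, "dx": 0, "dy": 0, "dz": 0.002, "yaw": 0}, {"jaw": 0, "dx": 0, "dy": 0, "dz": 0.0015, "yaw": 0}, {"jaw": 0, "dx": 0, "dy": 0, "dz": 0, "yaw": 0}]'

```text
t: 11.8
tool_pos: [0.5149, -0.0049, 0.0276]
orientation: [-2.259, -2.183, -0.001]
force: [-3.3, 3.2, 11.5]
opening: 0.0002
gripper_force: 6.2
```

Emit:
carry_out --moves '[{"jaw": 0, "dx": -0.0025, "dy": 0, "dz": 0.0003, "yaw": 0}, {"jaw": 0, "dx": -0.0025, "dy": 0, "dz": 0, "yaw": 0}, {"jaw": 0, "dx": -0.0025, "dy": 0, "dz": 0, "yaw": 0}, {"jaw": 0, "dx": -0.002, "dy": 0, "dz": 0, "yaw": 0}, {"jaw": 0, "dx": 0, "dy": 0, "dz": 0, "yaw": 0}]'

```text
t: 12.42
tool_pos: [0.5147, -0.0148, 0.0277]
orientation: [2.259, 2.183, 0.001]
force: [-2.9, 2.1, 13.6]
opening: 0.0003
gripper_force: 6.9
```

Emit:
carry_out --moves '[{"jaw": 0, "dx": -0.001, "dy": 0, "dz": 0, "yaw": 0}, {"jaw": 0, "dx": -0.001, "dy": 0, "dz": 0, "yaw": 0}, {"jaw": 0, "dx": 0, "dy": 0, "dz": 0, "yaw": 0}]'

```text
t: 12.8
tool_pos: [0.5147, -0.0166, 0.0277]
orientation: [2.259, 2.183, 0.001]
force: [-4.2, 2.0, 13.5]
opening: 0.0001
gripper_force: 7.0
```

Emit:
carry_out --moves '[{"jaw": 0, "dx": -0.001, "dy": 0, "dz": 0, "yaw": 0}, {"jaw": 0, "dx": -0.001, "dy": 0, "dz": 0, "yaw": 0}, {"jaw": 0, "dx": 0, "dy": 0, "dz": 0, "yaw": 0}]'

```text
t: 13.18
tool_pos: [0.5146, -0.0182, 0.0277]
orientation: [-2.259, -2.183, -0.002]
force: [-4.0, 5.0, 13.8]
opening: 0.0002
gripper_force: 8.8
```

Emit:
carry_out --moves '[{"jaw": 0, "dx": -0.001, "dy": 0, "dz": 0, "yaw": 0}, {"jaw": 0, "dx": -0.0005, "dy": 0, "dz": 0, "yaw": 0}, {"jaw": 0, "dx": 0, "dy": 0, "dz": 0, "yaw": 0}]'

```text
t: 13.55
tool_pos: [0.5146, -0.0184, 0.0277]
orientation: [-2.258, -2.183, -0.004]
force: [-3.0, 9.9, 15.3]
opening: 0.0005
gripper_force: 11.3
```

Emit:
carry_out --moves '[{"jaw": 0, "dx": 0, "dy": 0, "dz": -0.006, "yaw": 0}, {"jaw": 0, "dx": 0, "dy": 0, "dz": -0.03, "yaw": 0}, {"jaw": 0, "dx": -0.03, "dy": 0, "dz": -0.02, "yaw": 0}, {"jaw": 0, "dx": -0.02, "dy": 0, "dz": 0, "yaw": 0}, {"jaw": 0, "dx": 0, "dy": 0, "dz": 0, "yaw": 0}]'

```text
t: 14.18
tool_pos: [0.5116, -0.0712, 0.0819]
orientation: [-2.26, -2.181, 0.002]
force: [0.1, -0.2, 0.4]
opening: 0.0005
gripper_force: 0.0
```

```bash
python3 - <<'E'
from h import *
cm=camera_model("wrist");im=read_camera("wrist");s=read_state();print(s["t"],s["tool_pos"],s["force"])
np.save("cm2.npy",cm,allow_pickle=True)
a=cv2.resize(im[0:256,150:384],(0,0),fx=2.3,fy=2.3,interpolation=cv2.INTER_CUBIC)
cv2.imwrite("pics/j.png",cv2.convertScaleAbs(a[:,:,::-1],alpha=.85))
for p in((.5131,-.0273,.056),(.5124,-.0623,.056)):print((proj(cm,np.array(p))-[150,0])*2.3)
E
```

```text
14.225 [ 0.51145311 -0.07041325  0.08167178] [0.36466701 0.77726525 0.12844292]
[248.3658287  357.44743452]
[250.09973488 470.34509192]
```

View pics/j.png

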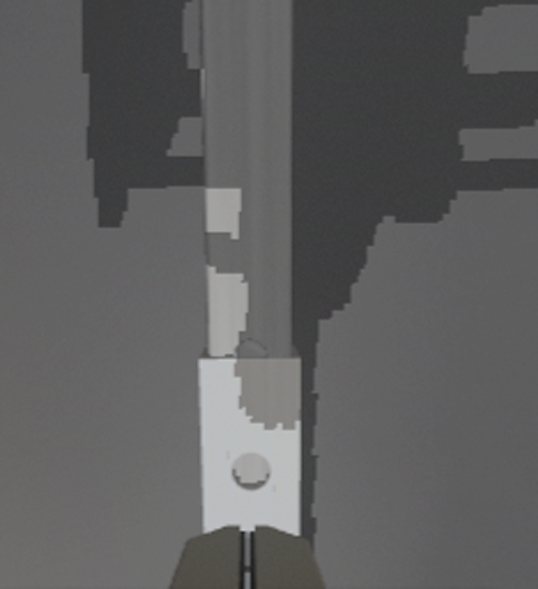

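The tuck worked: about 4-5 mm of the button's back shows at (252,348), in front of the mouth at row 357, and the rest is under the rim. Next I go round to push the foot.

Emit:
carry_out --moves '[{"jaw": 0, "dx": 0.053, "dy": 0, "dz": 0, "yaw": 0}, {"jaw": 0, "dx": 0.053, "dy": 0, "dz": 0, "yaw": 0}, {"jaw": 0, "dx": 0.053, "dy": 0, "dz": 0, "yaw": 0}, {"jaw": 0, "dx": 0.053, "dy": 0, "dz": 0, "yaw": 0}, {"jaw": 0, "dx": 0.002, "dy": 0, "dz": 0, "yaw": 0}, {"jaw": 0, "dx": 0, "dy": 0, "dz": 0.02, "yaw": 0}, {"jaw": 0, "dx": 0, "dy": 0, "dz": 0.02, "yaw": 0}, {"jaw": 0, "dx": 0, "dy": 0, "dz": 0, "yaw": 0}]'

```text
t: 15.22
tool_pos: [0.5171, 0.1429, 0.0402]
orientation: [-2.257, -2.181, 0.007]
force: [-0.6, -0.4, -0.3]
opening: 0.0006
gripper_force: 0.0
```

Emit:
carry_out --moves '[{"jaw": 0, "dx": 0, "dy": 0, "dz": 0.007, "yaw": 0}, {"jaw": 0, "dx": 0, "dy": 0, "dz": 0.007, "yaw": 0}, {"jaw": 0, "dx": 0, "dy": 0, "dz": 0.007, "yaw": 0}, {"jaw": 0, "dx": 0, "dy": 0, "dz": 0.005, "yaw": 0}, {"jaw": 0, "dx": 0, "dy": 0, "dz": 0, "yaw": 0}]'

```text
t: 15.85
tool_pos: [0.5191, 0.1435, 0.0162]
orientation: [-2.259, -2.183, 0.001]
force: [0.3, -0.9, -0.1]
opening: 0.0005
gripper_force: 0.0
```

Emit:
carry_out --moves '[{"jaw": 0, "dx": -0.003, "dy": 0, "dz": 0.004, "yaw": 0}, {"jaw": 0, "dx": -0.003, "dy": 0, "dz": 0, "yaw": 0}, {"jaw": 0, "dx": -0.003, "dy": 0, "dz": 0, "yaw": 0}, {"jaw": 0, "dx": -0.002, "dy": 0, "dz": 0, "yaw": 0}, {"jaw": 0, "dx": 0, "dy": 0, "dz": 0, "yaw": 0}]'

```text
t: 16.48
tool_pos: [0.5193, 0.1324, 0.0129]
orientation: [2.259, 2.183, 0.0]
force: [0.2, -0.2, 0.5]
opening: 0.0009
gripper_force: 0.0
```

Emit:
carry_out --moves '[{"jaw": 0, "dx": -0.002, "dy": 0, "dz": 0, "yaw": 0}, {"jaw": 0, "dx": -0.002, "dy": 0, "dz": 0, "yaw": 0}, {"jaw": 0, "dx": 0, "dy": 0, "dz": 0, "yaw": 0}]'

```text
t: 16.85
tool_pos: [0.519, 0.1285, 0.0127]
orientation: [-2.259, -2.183, 0.0]
force: [-0.3, 0.1, 1.3]
opening: 0.0006
gripper_force: 0.0
```

Emit:
carry_out --moves '[{"jaw": 0, "dx": -0.001, "dy": 0, "dz": 0, "yaw": 0}, {"jaw": 0, "dx": -0.001, "dy": 0, "dz": 0, "yaw": 0}, {"jaw": 0, "dx": -0.001, "dy": 0, "dz": 0, "yaw": 0}, {"jaw": 0, "dx": 0, "dy": 0, "dz": 0, "yaw": 0}]'

```text
t: 17.35
tool_pos: [0.5191, 0.1267, 0.0128]
orientation: [-2.258, -2.183, -0.002]
force: [0.6, 6.4, -0.4]
opening: 0.0003
gripper_force: 3.1
```

Emit:
carry_out --moves '[{"jaw": 0, "dx": -0.001, "dy": 0, "dz": 0, "yaw": 0}, {"jaw": 0, "dx": -0.001, "dy": 0, "dz": 0, "yaw": 0}, {"jaw": 0, "dx": -0.001, "dy": 0, "dz": 0, "yaw": 0}, {"jaw": 0, "dx": 0, "dy": 0, "dz": 0, "yaw": 0}]'

```text
t: 17.85
tool_pos: [0.519, 0.1231, 0.0129]
orientation: [-2.259, -2.183, -0.001]
force: [-0.1, 5.4, 0.5]
opening: 0.0005
gripper_force: 2.6
```

Emit:
carry_out --moves '[{"jaw": 0, "dx": -0.003, "dy": 0, "dz": 0, "yaw": 0}, {"jaw": 0, "dx": -0.003, "dy": 0, "dz": 0, "yaw": 0}, {"jaw": 0, "dx": -0.003, "dy": 0, "dz": 0, "yaw": 0}, {"jaw": 0, "dx": -0.003, "dy": 0, "dz": 0, "yaw": 0}, {"jaw": 0, "dx": -0.003, "dy": 0, "dz": 0, "yaw": 0}, {"jaw": 0, "dx": -0.003, "dy": 0, "dz": 0, "yaw": 0}, {"jaw": 0, "dx": -0.003, "dy": 0, "dz": 0, "yaw": 0}, {"jaw": 0, "dx": 0, "dy": 0, "dz": 0, "yaw": 0}]'

```text
t: 18.85
tool_pos: [0.5183, 0.1015, 0.0128]
orientation: [2.259, 2.183, 0.0]
force: [0.7, 3.4, -0.2]
opening: 0.0003
gripper_force: 1.5
```

Emit:
carry_out --moves '[{"jaw": 0, "dx": -0.001, "dy": 0, "dz": 0, "yaw": 0}, {"jaw": 0, "dx": -0.001, "dy": 0, "dz": 0, "yaw": 0}, {"jaw": 0, "dx": -0.001, "dy": 0, "dz": 0, "yaw": 0}, {"jaw": 0, "dx": -0.001, "dy": 0, "dz": 0, "yaw": 0}, {"jaw": 0, "dx": 0, "dy": 0, "dz": 0, "yaw": 0}]'

```text
t: 19.48
tool_pos: [0.5183, 0.0979, 0.0129]
orientation: [2.259, 2.183, 0.001]
force: [1.5, 4.3, -0.4]
opening: 0.0003
gripper_force: 2.5
```

Emit:
carry_out --moves '[{"jaw": 0, "dx": -0.001, "dy": 0, "dz": 0, "yaw": 0}, {"jaw": 0, "dx": -0.001, "dy": 0, "dz": 0, "yaw": 0}, {"jaw": 0, "dx": -0.001, "dy": 0, "dz": 0, "yaw": 0}, {"jaw": 0, "dx": 0, "dy": 0, "dz": 0, "yaw": 0}]'

```text
t: 19.98
tool_pos: [0.518, 0.0945, 0.0128]
orientation: [2.259, 2.183, -0.0]
force: [1.7, 2.9, 1.0]
opening: 0.0005
gripper_force: 1.6
```

Emit:
carry_out --moves '[{"jaw": 0, "dx": -0.001, "dy": 0, "dz": 0, "yaw": 0}, {"jaw": 0, "dx": -0.001, "dy": 0, "dz": 0, "yaw": 0}, {"jaw": 0, "dx": 0, "dy": 0, "dz": 0, "yaw": 0}]'

```text
t: 20.35
tool_pos: [0.5179, 0.0923, 0.0128]
orientation: [2.259, 2.183, -0.0]
force: [1.1, 1.8, 0.9]
opening: 0.0006
gripper_force: 0.9
```

Emit:
carry_out --moves '[{"jaw": 0, "dx": -0.001, "dy": 0, "dz": 0, "yaw": 0}, {"jaw": 0, "dx": 0, "dy": 0, "dz": 0, "yaw": 0}]'

```text
t: 20.6
tool_pos: [0.5179, 0.0914, 0.0128]
orientation: [2.259, 2.183, -0.0]
force: [1.7, 1.5, 0.2]
opening: 0.0004
gripper_force: 0.8
```

Emit:
carry_out --moves '[{"jaw": 0, "dx": -0.001, "dy": 0, "dz": 0, "yaw": 0}, {"jaw": 0, "dx": 0, "dy": 0, "dz": 0, "yaw": 0}]'

```text
t: 20.85
tool_pos: [0.5178, 0.0906, 0.0128]
orientation: [2.259, 2.183, 0.0]
force: [1.1, 2.9, 0.6]
opening: 0.0003
gripper_force: 1.2
```

Emit:
carry_out --moves '[{"jaw": 0, "dx": -0.001, "dy": 0, "dz": 0, "yaw": 0}, {"jaw": 0, "dx": 0, "dy": 0, "dz": 0, "yaw": 0}]'

```text
t: 21.1
tool_pos: [0.5179, 0.0903, 0.0128]
orientation: [-2.258, -2.183, -0.001]
force: [1.8, 5.8, 0.5]
opening: 0.0001
gripper_force: 2.8
```

Emit:
carry_out --moves '[{"jaw": 0, "dx": -0.001, "dy": 0, "dz": 0, "yaw": 0}, {"jaw": 0, "dx": 0, "dy": 0, "dz": 0, "yaw": 0}]'

```text
t: 21.35
tool_pos: [0.5178, 0.09, 0.0128]
orientation: [-2.258, -2.183, -0.003]
force: [1.9, 8.6, 0.9]
opening: 0.0001
gripper_force: 4.5
```

Emit:
carry_out --moves '[{"jaw": 0, "dx": -0.001, "dy": 0, "dz": 0, "yaw": 0}, {"jaw": 0, "dx": 0, "dy": 0, "dz": 0, "yaw": 0}]'

```text
t: 21.6
tool_pos: [0.5179, 0.0897, 0.0129]
orientation: [-2.257, -2.182, -0.004]
force: [1.7, 12.9, 0.9]
opening: 0.0006
gripper_force: 6.3
```

Emit:
carry_out --moves '[{"jaw": 0, "dx": -0.0005, "dy": 0, "dz": 0, "yaw": 0}, {"jaw": 0, "dx": 0, "dy": 0, "dz": 0, "yaw": 0}]'

```text
t: 21.85
tool_pos: [0.5178, 0.0896, 0.0129]
orientation: [-2.257, -2.182, -0.005]
force: [1.7, 14.8, -0.6]
opening: 0.0001
gripper_force: 7.2
```

Emit:
carry_out --moves '[{"jaw": 0, "dx": 0.006, "dy": 0, "dz": 0, "yaw": 0}, {"jaw": 0, "dx": 0.015, "dy": 0, "dz": 0, "yaw": 0}, {"jaw": 0, "dx": 0, "dy": 0, "dz": -0.04, "yaw": 0}, {"jaw": 0, "dx": 0, "dy": 0, "dz": -0.06, "yaw": 0}, {"jaw": 0, "dx": 0, "dy": 0, "dz": 0, "yaw": 0}, {"jaw": 0, "dx": 0, "dy": 0, "dz": 0, "yaw": 0}]'

```text
t: 22.6
tool_pos: [0.5183, 0.1084, 0.1125]
orientation: [2.259, 2.183, -0.0]
force: [-0.7, -1.1, -0.1]
opening: 0.0006
gripper_force: 0.0
```

```bash
python3 -c "
from plant import *
s=read_state();print(s['tool_pos'],s['force'],s['dq'].round(3));print(close_job())"
```

```text
[0.51825782 0.10835035 0.11247629] [-0.6829742  -1.06416923 -0.08256651] [-0.003  0.022  0.031  0.001 -0.001 -0.003]
the job is handed in; nothing more can be done
None
```

I tucked the button under the rim (seen in the wrist camera) and pushed the leg in about 37 mm to a firm stop at 15 N, which fits the first hole; I backed the arm clear and handed the job in at about 23 s, without a last picture of the button standing up, and no verdict came back.

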